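# Hang the coin tote on the rolling case and raise its pull handle

## Task

Get the rolling transport case ready to be wheeled off: first hang the coin tote by its handle across both prongs of the hook on the front of the case, without tipping or dropping it, and let go of it. Then squeeze the button in the case's pull handle and draw the handle up past its first stop, all the way to the second, and finish while holding it there: still gripping the handle, button squeezed in, fully extended. Leave the other things on the tables alone.

Things in the scene. Friction and masses are not known exactly. Their poses are not given: they have to be found in the camera images.
- tote: Open grey tray 160 mm long (x), 80 wide (y), 55 high, holding fixed paper coin rolls, about 0.5 kg, balanced under the middle of its rigid steel arch handle: round bar 10 mm thick, straight top 132 mm long along x, uprights at x = +-83 mm, 85 mm free between tray rim and bar. Starts upright on the side table. Origin: centre of the underside, z up.
- tote_bar (a point): Middle of the tote's handle bar (on the bar's axis), 145 mm above the tote's underside; axes as the tote's.
- case: Dark rolling case, fixed, 780 mm tall, 300 deep (x), 440 wide (y), on the floor beside the tables; flat top 30 mm above the table tops. Origin on the floor under its centre. On its front panel, near the top, a double steel hook: two prongs 8 mm thick, 84 mm apart along y. x points out of the front panel, -x is its back (pull handle), z up. Open floor in front of the panel, 190 mm wide or more.
- hook_seat (a point): Middle of the tote's bar when it hangs across both prongs (room for a gripper between them): on the bar's axis, 53 mm out of the front panel, 21 mm above the table tops; axes as the case's. Upturned tips are 14 to 22 mm further out along x, their top 19 mm above this point: bring the bar in from outside 25 mm or more above this point, tray below the prongs (underside 13 mm below it), then lower.
- grip: Black bar grip of the telescoping pull handle, 26 mm thick (x), 190 long (y), 26 high, on two flat tubes at y = +-80 mm, free below between them (38 mm to the case when down). Origin: centre of the bar, 85 mm above the table tops when down; axes as the case's. Moves only straight up and down; 0.5 kg, 3 N friction, drops when the button is in and nobody holds it.
- button_face (a point): Centre of the face of the release button (42 mm long along the bar, 16 high) at the middle of the grip's back face, 18 mm from the grip's centre towards -x; it stands 5 mm out of the bar. Squeezing the bar front to back at its middle presses it. The point stays with the grip.
- handle (a joint): Height of the pull handle, m: 0 all the way down, 0.12 first stop, 0.24 second stop (end of travel). Locked at each of these (2 mm play) unless the button is in; with the button kept in it passes the first stop freely.
- button (a joint): Travel of the release button, m: 0 out, 0.005 flush with the bar; unlocks from 0.0035. Spring: 3 N to start, 8 N fully in. Let go between stops, the pins ride on the tube, the button stays partly in, and the handle locks at the next stop it meets.
- piggy_bank: Pink china piggy bank 140 mm long, 115 high, on the side table. Leave alone. Origin: centre of the underside.
- paper_cup: White paper cup, 74 mm across, 85 high, on the side table. Leave alone. Origin: centre of the underside.
- collecting_tin: Round metal collecting tin, 92 mm across, 125 high, coin slot in the lid, on the side table. Leave alone. Origin: centre of the underside.

How it is judged (in metres and radians):
On the way, in this order (a step that is already met when the one before it is completed fails the run):
1. the tote hangs by its handle bar on both prongs of the hook, let go of, with the pull handle still down (distance between tote_bar and hook_seat below 0.025 m and contact force between tote and case above 2 N and angle between tote's own z axis and vertical below 0.25 rad and angle between the x axis of tote and the y axis of case, either way round below 0.2 rad and contact force between the fingers and tote below 0.1 N and linear speed of tote below 0.05 m/s and value of joint handle below 0.01 m), for 0.3 s.
2. the button is squeezed in with the handle still down (value of joint button above 0.0035 m and value of joint handle below 0.01 m and contact force between the fingers and grip above 4 N), for 0.1 s.
3. the handle is drawn up to its second stop with the button in (value of joint handle above 0.232 m and value of joint button above 0.0035 m), for 0.2 s.
At the end, for the whole second after the job is handed in: Tote hung upright (0.25 rad) on both prongs, bar along them (0.2 rad) and within 25 mm of hook_seat, carried by the hook, not touched by the fingers; the robot still grips the handle (over 4 N), button in over 3.5 mm, holding it still within 8 mm of the second stop (all of step 3 and distance between tote_bar and hook_seat below 0.025 m and contact force between tote and case above 2 N and angle between tote's own z axis and vertical below 0.25 rad and angle between the x axis of tote and the y axis of case, either way round below 0.2 rad and contact force between the fingers and tote below 0.1 N and contact force between the fingers and grip above 4 N and velocity of joint handle between -0.02 and 0.02 m/s); the arm keeps its last pose, push and grip.
It fails at once if the piggy bank, cup or collecting tin is moved by more than 20 mm (distance of any of piggy_bank, paper_cup, collecting_tin from where it was at the start of the episode above 0.02 m).
It fails at once if the tote is dropped or tipped (height (world z) of tote below -0.2 m or angle between tote's own z axis and vertical above 0.8 rad).
It also fails if it takes over 67 s, if anything falls off the work surface, if the arm or the gripper's body presses on something with over 40 N, if the wrist force passes 120 N, or if a joint passes its speed limit or range.

## Robot

A 6-joint arm with a two-finger parallel gripper is mounted at the origin on the work surface. World frame = base frame: x ahead of the robot, y to its left, z up, the work surface at z = 0. Lengths are in mm, angles in rad, forces in N, time in s.
With the tool pointing down it reaches from about 275 to 825 mm from the base axis. Payload 4.9 kg.
Tool frame: the origin (TCP) lies at the very end of the fingers, on their centre line; the grasp point (between the pads) lies 19 mm behind it; x points along the fingers, z is the direction in which the jaws open and shut, and the axes are right-handed (so a half turn about x gives the same grasp; the last joint's range is limited). The gripper opens to 85 mm and grips with 20 to 120 N. Pads are 22 mm wide; open, the fingers measure 114 mm over their backs; the gripper's body (76 mm by 85 mm) begins 54 mm behind the grasp point. The pads swing forward as they close: fully open they stand 13 mm farther back than shut.
Start: joints at [1.029, 0.326, -0.193, 1.052, 0, 1.437], TCP at [218.121, 504.917, 231.281] pointing down, gripper open.
Joint ranges: [-2.65, 2.65], [-0.97, 1.79], [-1.3, 1.35], [-1.93, 2.1], [-1.47, 1.37], [-3.14, 3.14]. Speed limits (rad/s): [2.57, 2.57, 3.14, 3.14, 3.14, 3.14].

## Interface

Orientations are given as a 3x3 rotation matrix whose columns are the frame's x, y, z axes.
In Python, from bench import movep, move_l, set_joints, command_gripper, sleep, ik, get_image, camera_model, PlanningError, hand_in, current_time_s, current_joint_positions, current_qd, current_joint_torque, current_eef_pos, current_tool_rot, current_contact_force, current_ft_torque, current_opening gives the robot as it stands. Calls block until the motion is done:
- movep(position, orientation): joint-space move of the TCP to a pose.
- move_l(position, speed=150, rotation=None): straight line of the TCP; rotation=None keeps the orientation; speed is the mean speed in mm/s.
- set_joints(angles): joint-space move.
- command_gripper(opening): finger opening in mm; the grip force is fixed at half the most; returns when the fingers have stopped.
- sleep(seconds).
- ik(position, orientation): joint angles nearest the present ones, or None.
- get_image(name): name is "scene" or "top" or "wrist"; returns the picture (420x560x3 uint8, red, green, blue); there is no depth.
- camera_model(name): a dict with "intrinsics" (3x3 intrinsics, pixels), "R" (3x3) and "t" (3): a world point X has camera coordinates R X + t; the wrist camera has in their place "hand_eye" (4x4, takes a point from camera to tool coordinates, whose origin is the TCP and whose axes are the tool frame's). Camera axes: x right, y down, z forward; pixel columns grow to the right and rows downward; lengths in mm; the calibration is good to about 2 mm. A picture is of the moment at which its call begins: read the wrist's pose just before it. camera_model takes no time and is no camera call.
A pose or a line that the arm cannot do raises PlanningError and nothing moves.
- hand_in(): hands the job in, once; it reports no verdict.
Readings, each from a call of its own:
- current_time_s(): time.
- current_joint_positions(): joint angles.
- current_qd(): joint speeds.
- current_joint_torque(): joint torques, N m.
- current_eef_pos(): TCP position.
- current_tool_rot(): TCP orientation.
- current_contact_force(): force on the tool from outside, world axes, zero at the start.
- current_ft_torque(): the same for the moment, N m.
- current_opening(): finger opening in mm.
Only numpy, scipy, OpenCV 4.12 (cv2) and the standard library are available. Lean on these libraries where they do the work, as an engineer would, in place of code of your own. Each camera call takes 0.05 s, during which the arm holds its last target. There are 200 camera calls.

## Working session

There is one attempt and no reset: what is moved stays moved. The work goes in short steps, each a Python script; the robot and the scene stay as the last script left them, time stands still between calls to the robot, and variables do not carry over. Pictures are saved under pics/ and viewed, about 8 in all and at most 12, crops included, and the job is handed in when it is done.

```bash
mkdir -p pics; ls
python3 - <<'E'
from bench import *
import cv2,numpy as np
for n in("scene","top","wrist"):
    im=get_image(n); cv2.imwrite(f"pics/{n}0.png",im[:,:,::-1])
    m=camera_model(n); print(n,{k:np.round(v,3).tolist() for k,v in m.items() if not isinstance(v,str)})
print(current_tool_rot(),current_time_s(),current_contact_force())
a=cv2.imread("pics/scene0.png")
E
```

```text
pics
scene {'intrinsics': [[444.975, 0.0, 280.049], [0.0, 444.975, 213.112], [0.0, 0.0, 1.0]], 'R': [[0.009, 1.0, 0.004], [0.861, -0.006, -0.509], [-0.509, 0.008, -0.861]], 't': [-165.999, -627.978, 1708.136]}
top {'intrinsics': [[490.943, 0.0, 283.066], [0.0, 490.943, 204.817], [0.0, 0.0, 1.0]], 'R': [[0.025, -1.0, 0.013], [-0.993, -0.027, -0.111], [0.111, -0.01, -0.994]], 't': [138.863, 566.401, 1475.904]}
wrist {'intrinsics': [[296.357, 0.0, 278.626], [0.0, 296.357, 213.974], [0.0, 0.0, 1.0]], 'hand_eye': [[-0.001, -0.266, 0.964, -143.098], [-0.0, -0.964, -0.266, 66.099], [1.0, -0.0, 0.001, 0.073], [0.0, 0.0, 0.0, 1.0]]}
[[-7.32116628e-04 -9.18018035e-01  3.96537957e-01]
 [-1.19573313e-03  3.96538583e-01  9.18017278e-01]
 [-9.99999017e-01  1.97942141e-04 -1.38801707e-03]] 0.15 [ 0.11016333 -0.58488589 -0.76155262]
```

View pics/scene0.png

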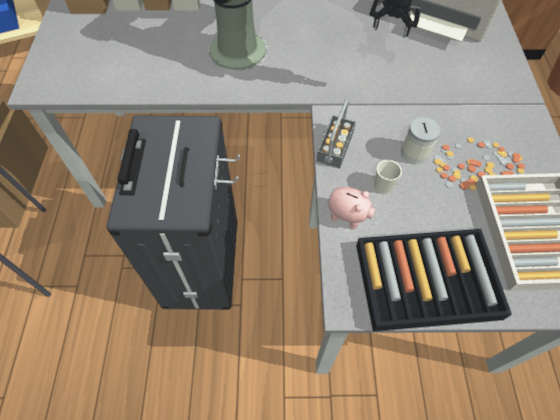

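View pics/top0.png

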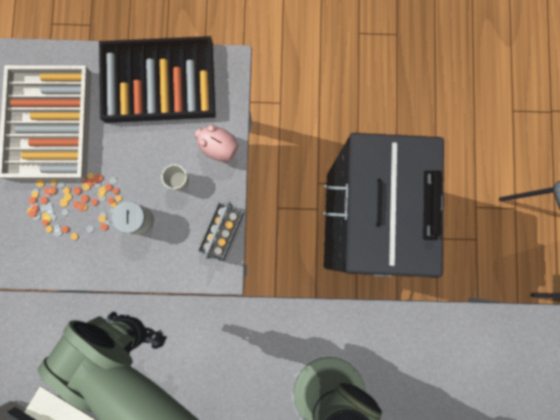

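```bash
cat > h.py <<'E'
import numpy as np,cv2
from bench import *
def ray(n,uv,eef=None,R=None):
    m=camera_model(n);K=np.array(m["intrinsics"])
    d=np.linalg.inv(K)@np.array([uv[0],uv[1],1.])
    if n=="wrist":
        H=np.array(m["hand_eye"]);return R@H[:3,3]+eef,R@H[:3,:3]@d
    Rc=np.array(m["R"]);return -Rc.T@np.array(m["t"]),Rc.T@d
def onz(n,uv,z,**k):
    o,d=ray(n,uv,**k);return o+d*(z-o[2])/d[2]
def cross(*rays):
    A=0;b=0
    for o,d in rays:
        d=d/np.linalg.norm(d);P=np.eye(3)-np.outer(d,d);A=A+P;b=b+P@o
    X=np.linalg.solve(A,b)
    return X,[np.linalg.norm(np.cross(X-o,d/np.linalg.norm(d))) for o,d in rays]
def proj(n,X):
    m=camera_model(n);c=np.array(m["R"])@X+np.array(m["t"]);p=np.array(m["intrinsics"])@c;return p[:2]/p[2]
E
python3 - <<'E'
import cv2,numpy as np
s=cv2.imread("pics/scene0.png");t=cv2.imread("pics/top0.png")
f=lambda im,x,y,w,h,k:cv2.resize(im[y:y+h,x:x+w],None,fx=k,fy=k,interpolation=cv2.INTER_CUBIC)
a=np.hstack([f(s,310,90,80,60,5),f(t,185,195,80,60,5)])   # 400x300 each
b=np.hstack([f(s,105,105,160,120,2.5),f(t,310,125,160,120,2.5)])
cv2.imwrite("pics/c1.png",np.vstack([a,b]))
E
```

```text
(no output)
```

View pics/c1.png

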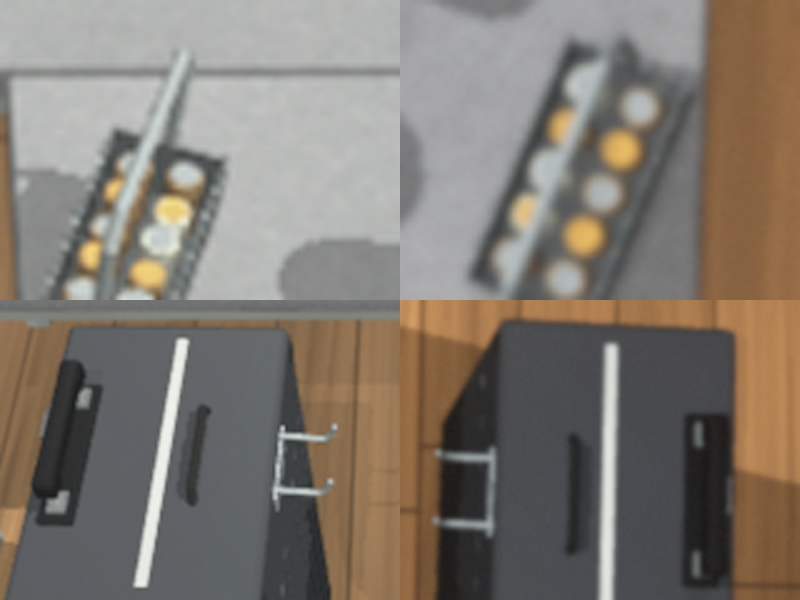

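Run:
```python
from h import *
np.set_printoptions(precision=1,suppress=True)
S=lambda u,v:(105+u/2.5,105+(v-300)/2.5)
T=lambda u,v:(310+(u-400)/2.5,125+(v-300)/2.5)
print("bar far",cross(ray("scene",(346.4,101)),ray("top",(229,204))))
for p in [(346.4,101),(332,139)]: print(" scene z145",onz("scene",p,145))
for p in [(229,204),(205,255)]: print(" top z145",onz("top",p,145))
# tote rim corners z=55: scene (118,130)->,(222,160); top
Sc=lambda u,v:(310+u/5,90+v/5); Tc=lambda u,v:(185+(u-400)/5,195+v/5)
for p in[(118,132),(222,162)]:print(" rim scene",onz("scene",Sc(*p),55))
for p in[(570,42),(693,75),(473,285)]:print(" rim top",onz("top",Tc(*p),55))
print("case top corners z30")
for p in[(70,330),(288,332)]:print(" s",onz("scene",S(*p),30))
for p in[(505,322),(733,332)]:print(" t",onz("top",T(*p),30))
for p in[(345,272),(443,275)]:print(" t",onz("top",p,30))
# white stripe ends
print("hook bases",cross(ray("scene",S(283,433)),ray("top",T(492,455))),cross(ray("scene",S(277,492)),ray("top",T(490,528))))
print("hook tips",cross(ray("scene",S(335,430)),ray("top",T(437,453))),cross(ray("scene",S(330,487)),ray("top",T(435,521))))
print("grip top z98")
for p in[(76,362),(48,495)]:print(" s",onz("scene",S(*p),98))
for p in[(709,415),(709,582)]:print(" t",onz("top",T(*p),98))
```

```text
bar far (array([537. , 317.8, 267.5]), [np.float64(22.203263261900723), np.float64(22.203263261900823)])
 scene z145 [415.5 366.8 145. ]
 scene z145 [566.5 311.9 145. ]
 top z145 [548.  307.9 145. ]
 top z145 [402.7 369.5 145. ]
 rim scene [395.2 338.3  55. ]
 rim scene [421.6 404.3  55. ]
 rim top [558.9 347.1  55. ]
 rim top [540.9 272.3  55. ]
 rim top [411.7 399.   55. ]
case top corners z30
 s [ 371.2 -330.    30. ]
 s [376.3 -37.9  30. ]
 t [791.8 -56.1  30. ]
 t [ 787.2 -342.3   30. ]
 t [363.  -39.1  30. ]
 t [ 361.5 -337.    30. ]
hook bases (array([610.3, -25.1, 113.8]), [np.float64(4.720120994390942), np.float64(4.720120994390912)]) (array([ 544.9,  -58.1, -102. ]), [np.float64(0.5597076900566085), np.float64(0.5597076900566226)])
hook tips (array([610.3,  37.7, 118.7]), [np.float64(2.9327912088155914), np.float64(2.9327912088155723)]) (array([550.5,  16.6, -82.8]), [np.float64(0.1546283867987235), np.float64(0.15462838679869814)])
grip top z98
 s [ 487.1 -285.1   98. ]
 s [ 685.9 -286.    98. ]
 t [ 667.9 -289.4   98. ]
 t [ 470.  -287.6   98. ]
```

```bash
cat >> h.py <<'E'
def down(th): # jaw axis = rot of +y by th
    s,c=-np.sin(th),np.cos(th);return np.array([[0,-c,s],[0,s,c],[-1,0,0.]])
import json
def shot(name):
    p=np.array(current_eef_pos());R=np.array(current_tool_rot());im=get_image("wrist")
    cv2.imwrite(f"pics/{name}.png",im[:,:,::-1]);json.dump([p.tolist(),R.tolist()],open(f"pics/{name}.json","w"))
def wray(name,uv):
    p,R=json.load(open(f"pics/{name}.json"));return ray("wrist",uv,np.array(p),np.array(R))
E
python3 - <<'E'
from h import *
for i,z in [(0,66),(1,310)]: print(ik([577,-287,z],down(0)))
for n,p,th in [("w_hook",[577,30,250],0),("w_mid",[577,-130,250],0),("w_grip",[577,-287,250],0),("w_tote",[485,340,270],-.4),]:
    try: movep(p,down(th)); shot(n)
    except PlanningError as e: print(n,e)
    print(n,current_time_s(),current_joint_positions())
ims=[cv2.imread(f"pics/{n}.png") for n in("w_hook","w_mid","w_grip","w_tote")]
r=[cv2.resize(i,(400,300),interpolation=cv2.INTER_AREA) for i in ims]
cv2.imwrite("pics/c2.png",np.vstack([np.hstack(r[:2]),np.hstack(r[2:])]))
E
```

```text
[-0.57602383  0.63863333 -0.13386186  0.79830113  0.         -0.57602383]
[-0.57602383  0.4790005   0.2377572   1.32955303  0.         -0.57602383]
w_hook 2.3333 [-7.43013925e-02  3.66781213e-01 -8.49486404e-02  1.11918551e+00
  2.22797192e-04 -7.56488493e-02]
w_mid 3.0667 [-3.45107010e-01  3.92738211e-01 -4.63657396e-02  1.13202334e+00
  5.79687138e-04 -3.46110969e-01]
w_grip 3.7917 [-5.74048418e-01  4.95743156e-01  1.14484001e-01  1.19012269e+00
  5.25997623e-04 -5.75860268e-01]
w_tote 6.1083 [ 4.85457134e-01  3.85305548e-01 -6.70286408e-03  1.17888697e+00
 -1.79821397e-04  8.86765391e-01]
```

View pics/c2.png

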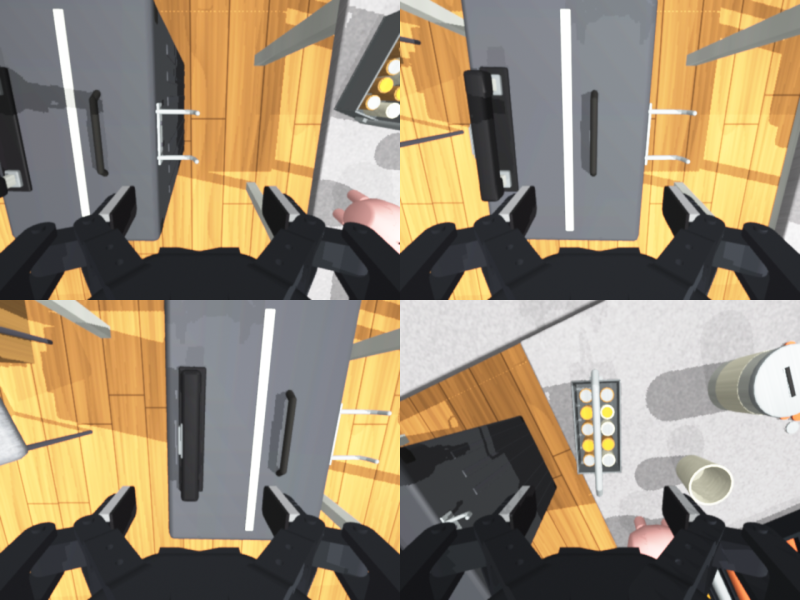

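Run:
```python
import cv2,numpy as np
f=lambda n,x,y,w,h,k:cv2.resize(cv2.imread(f"pics/{n}.png")[y:y+h,x:x+w],None,fx=k,fy=k,interpolation=cv2.INTER_CUBIC)
a=f("w_tote",230,85,67,200,3)      # 201x600
b=np.vstack([f("w_hook",210,130,75,75,4)]+[f("w_mid",335,135,75,75,4)]) # 300x600
c=np.vstack([f("w_grip",235,90,99,100,3),f("w_grip",235,190,99,100,3)]) # 297x600
cv2.imwrite("pics/c3.png",np.hstack([a,b,c]))
```

```text
(no output)
```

View pics/c3.png

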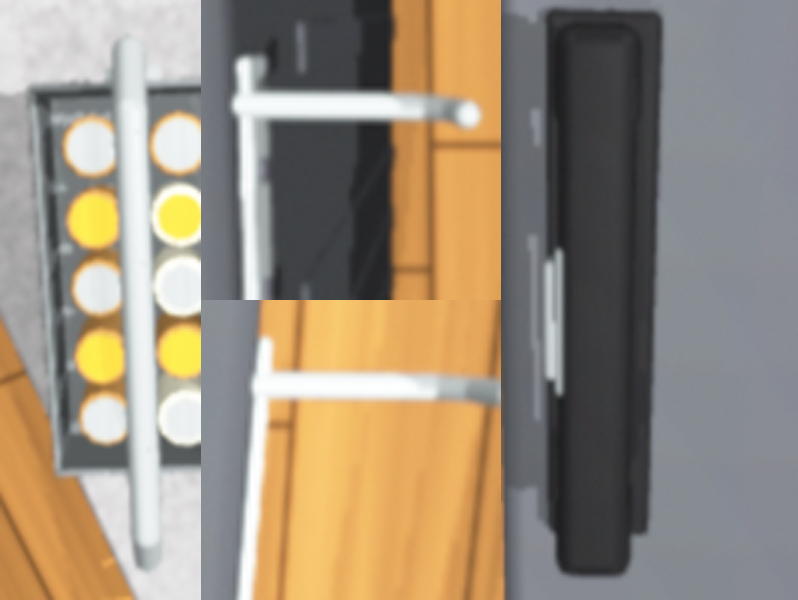

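Run:
```python
from h import *
np.set_printoptions(precision=1,suppress=True)
W=lambda n,uv,z:(lambda o,d:o+d*(z-o[2])/d[2])(*wray(n,uv))
a=W("w_tote",(230+127/3,85+38/3),138);b=W("w_tote",(230+149/3,85+568/3),138)
print("bar silhouette ends",a,b,np.linalg.norm(a-b),(a+b)/2)
a=W("w_tote",(230+128.5/3,85+70/3),145);b=W("w_tote",(230+146/3,85+520/3),145)
print("bar line ang",np.arctan2(*(a-b)[1::-1]),a,b)
# tray rim corners
a=W("w_tote",(230+30/3,85+88/3),55);b=W("w_tote",(230+58/3,85+473/3),55);print("rim",a,b,np.linalg.norm(a-b),np.arctan2(*(a-b)[1::-1]))
def prongs(n,x0,x1):
    im=cv2.imread(f"pics/{n}.png").astype(int);out=[]
    m=(im.min(2)>165)&(im.max(2)-im.min(2)<40)
    for y0,y1 in((135,185),(200,245)):
        for x in range(x0,x1,10):
            ys=np.nonzero(m[y0:y1,x])[0]+y0
            if len(ys): out.append((x,ys.mean(),len(ys),W(n,(x,ys.mean()),12)))
    return out
for n,x0,x1 in(("w_hook",228,280),("w_mid",352,420)):
    for o in prongs(n,x0,x1):print(n,*o)
# grip
g=lambda u,v:(235+(u-501)/3,90+v/3)
for v in(100,500):
    l,r={100:(566,638),500:(560,632)}[v]
    print("grip top edges",W("w_grip",g(l,v),98),W("w_grip",g(r,v),98))
print("grip ends",W("w_grip",g(600,27),98),W("w_grip",g(592,573),72))
print("button",W("w_grip",g(547,258),93),W("w_grip",g(553,393),93),W("w_grip",g(553,258),93))
# case edges: front and back on z=30 from w_mid / w_grip full view (c2 x1.4)
for n,ps in(("w_mid",[((656-400)*1.4,10*1.4),((639-400)*1.4,230*1.4)]),("w_grip",[(166*1.4,10*1.4),(170*1.4,225*1.4)])):
    for p in ps:print("case edge",n,W(n,p,30))
```

```text
bar silhouette ends [396.1 371.8 138. ] [554.  311.9 138. ] 168.84629247364808 [475.1 341.9 138. ]
bar line ang 2.776440517840174 [404.9 368.6 145. ] [534.5 319.1 145. ]
rim [389.5 332.5  55. ] [536.5 277.3  55. ] 157.02056975346397 2.782342062844805
w_hook 228 155.5 6 [539.3 -32.6  12. ]
w_hook 238 156.0 7 [539.9 -20.   12. ]
w_hook 248 156.0 7 [539.9  -7.3  12. ]
w_hook 258 156.5 6 [540.5   5.3  12. ]
w_hook 268 155.5 2 [539.2  18.   12. ]
w_hook 278 158.0 5 [542.3  30.7  12. ]
w_hook 228 220.5 6 [625.1 -36.4  12. ]
w_hook 238 220.5 6 [625.1 -23.   12. ]
w_hook 248 220.5 6 [625.1  -9.6  12. ]
w_hook 258 220.0 5 [624.4   3.9  12. ]
w_hook 268 220.5 2 [625.1  17.3  12. ]
w_mid 352 152.5 14 [535.6 -36.4  12. ]
w_mid 362 155.5 6 [539.4 -23.5  12. ]
w_mid 372 156.0 7 [540.  -10.8  12. ]
w_mid 382 156.0 7 [540.    1.9  12. ]
w_mid 392 156.5 6 [540.6  14.6  12. ]
w_mid 402 155.0 1 [538.8  27.1  12. ]
w_mid 412 158.0 7 [542.5  40.2  12. ]
w_mid 352 220.5 6 [625.2 -30.5  12. ]
w_mid 362 220.5 6 [625.2 -17.1  12. ]
w_mid 372 220.0 5 [624.5  -3.7  12. ]
w_mid 382 220.5 6 [625.2   9.8  12. ]
w_mid 392 221.0 5 [626.   23.3  12. ]
w_mid 402 225.5 6 [632.3  37.5  12. ]
grip top edges [ 503.  -306.5   98. ] [ 503.  -283.7   98. ]
grip top edges [ 640.1 -311.3   98. ] [ 640.1 -285.5   98. ]
grip ends [ 481.3 -295.6   98. ] [ 683.  -301.4   72. ]
button [ 553.9 -314.3   93. ] [ 601.6 -313.3   93. ] [ 553.9 -312.2   93. ]
case edge w_mid [388.8 -43.5  30. ]
case edge w_mid [769.5 -50.   30. ]
case edge w_grip [ 389.2 -335.    30. ]
case edge w_grip [ 758.2 -342.2   30. ]
```

Run:
```python
from h import *
np.set_printoptions(precision=1,suppress=True)
W=lambda n,uv,z:(lambda o,d:o+d*(z-o[2])/d[2])(*wray(n,uv))
print("tip hook",W("w_hook",(276.5,158.3),38))
im=cv2.imread("pics/w_mid.png").astype(int)
m=(im.max(2)-im.min(2)<40)&(im.max(2)>110)
for y0,y1 in((150,170),(214,236)):
    xs=[np.nonzero(m[y,360:440])[0].max()+360 for y in range(y0,y1)];print(xs)
    x=max(xs);y=y0+int(np.argmax(xs));print("tip outer edge mid z38",W("w_mid",(x,y),38))
# back plate top-left of hook, x-plate plane; front edge profile of case at row 190 in w_hook/w_mid (gray drop)
print(ik([480,342,126],down(-.365)),ik([582,85,250],down(-.017+0)))
```

```text
tip hook [540.5  28.9  38. ]Traceback (most recent call last):
  File "<stdin>", line 8, in <module>
    return umr_maximum(a, axis, None, out, keepdims, initial, where)
ValueError: zero-size array to reduction operation maximum which has no identity
```

Run:
```python
from h import *
np.set_printoptions(precision=1,suppress=True)
print("table edge",onz("top",(249,150),0),onz("top",(246,290),0),onz("top",(300,298),0))
th=-.362
command_gripper(55)
movep([476,342,185],down(th)); move_l([476,342,126],speed=80)
print(current_contact_force()); command_gripper(0)
print("open",current_opening(),current_contact_force(),current_time_s())
move_l([476,342,230],speed=80); sleep(.3)
print(current_opening(),current_contact_force(),current_ft_torque())
movep([582.5,95,230],down(-.017)); sleep(.5)
print(current_eef_pos(),current_opening(),current_contact_force(),current_ft_torque(),current_time_s())
shot("w_carry");
s=cv2.cvtColor(get_image("scene"),cv2.COLOR_RGB2BGR);t=cv2.cvtColor(get_image("top"),cv2.COLOR_RGB2BGR)
a=cv2.resize(s[40:250,100:380],(400,300));b=cv2.resize(t[100:310,170:450],(400,300))
c=cv2.resize(cv2.imread("pics/w_carry.png"),(400,300));cv2.imwrite("pics/c4.png",np.vstack([np.hstack([a,b]),np.hstack([c,c*0])]))
```

```text
table edge [737.8 265.7   0. ] [300.  260.4   0. ] [279.9  94.1   0. ]
[0.6 0.4 0.8]
open 8.222661813065852 [-1.4 -1.2  5. ] 8.3333
7.925712754372389 [ 0.7 -0.2 -5. ] [ 0. -0.  0.]
[582.4  95.3 230. ] 7.86901654107494 [-0.5  0.  -4.3] [ 0. -0.  0.] 11.6333
```

View pics/c4.png

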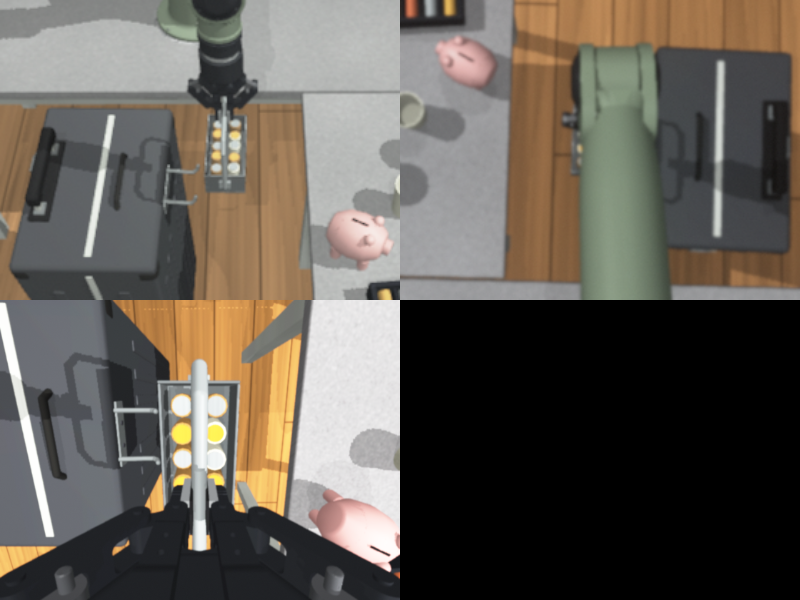

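Run:
```python
from h import *
np.set_printoptions(precision=1,suppress=True)
W=lambda n,uv,z:(lambda o,d:o+d*(z-o[2])/d[2])(*wray(n,uv))
e=W("w_carry",(199.5*1.4,(361-300)*1.4),242);print("far end",e,"mid x est",e[0]+88)
move_l([582.5,95,40],speed=90); print(current_contact_force())
move_l([582.5,10,40],speed=60); sleep(.2); f0=np.array(current_contact_force());print(f0,current_opening())
for z in np.arange(30,-3,-2 if False else -3):
    if z<=9: break
    
move_l([582.5,10,9],speed=50)
for z in np.arange(8,-2.1,-1):
    move_l([582.5,10,z],speed=15); f=np.array(current_contact_force()); print(z,f)
    if f[2]>f0[2]+5: break
shot("w_hang")
print(current_time_s(),current_eef_pos(),current_opening())
s=cv2.cvtColor(get_image("scene"),cv2.COLOR_RGB2BGR)
a=cv2.resize(s[90:195,170:310],(400,300),interpolation=cv2.INTER_CUBIC)
cv2.imwrite("pics/c5.png",np.hstack([a,cv2.resize(cv2.imread("pics/w_hang.png"),(400,300))]))
```

```text
far end [497.9  96.7 242. ] mid x est 585.8821276843871
[-0.5 -0.4 -4.4]
[ 0.3 -0.2 -5. ] 7.863098429828462
8.0 [-0.1 -0.4 -4.8]
7.0 [ 0.1  0.3 -4.5]
6.0 [ 0.3  0.2 -5.1]
5.0 [-0.7 -0.1 -4. ]
4.0 [ 0.2 -0.5 -4.5]
3.0 [-0.9  0.3 -4.4]
2.0 [ 0.5  0.3 -3.7]
1.0 [-1.3  0.1  4.6]
18.625 [582.7  10.    1.7] 8.029666332499932
```

View pics/c5.png

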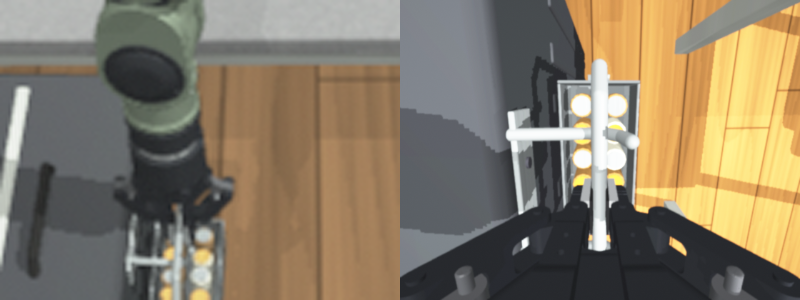

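Run:
```python
from h import *
np.set_printoptions(precision=1,suppress=True)
command_gripper(32); sleep(.3); print(current_opening(),current_contact_force())
move_l([582.5,10,20],speed=25); print(current_contact_force()); move_l([582.5,10,180],speed=120)
print(current_contact_force()); sleep(.4); shot("w_hung"); 
movep([582,-297,200],down(-.017)); shot("w_grip2"); print(current_time_s(),current_eef_pos())
s=cv2.cvtColor(get_image("scene"),cv2.COLOR_RGB2BGR)
a=cv2.resize(s[60:270,100:380],(400,300),interpolation=cv2.INTER_CUBIC)
b=cv2.resize(cv2.imread("pics/w_hung.png"),(400,300));g=cv2.imread("pics/w_grip2.png")
cv2.imwrite("pics/c6.png",np.vstack([np.hstack([a,b]),np.hstack([cv2.resize(g,(400,300)),cv2.resize(g[20:230,180:460],(400,300),interpolation=cv2.INTER_CUBIC)])]))
```

```text
31.94454461514832 [-0.1  1.3  0.7]
[-0.4 -0.9  0.1]
[0.  1.  0.1]
23.4 [ 582.3 -295.3  199.9]
```

View pics/c6.png

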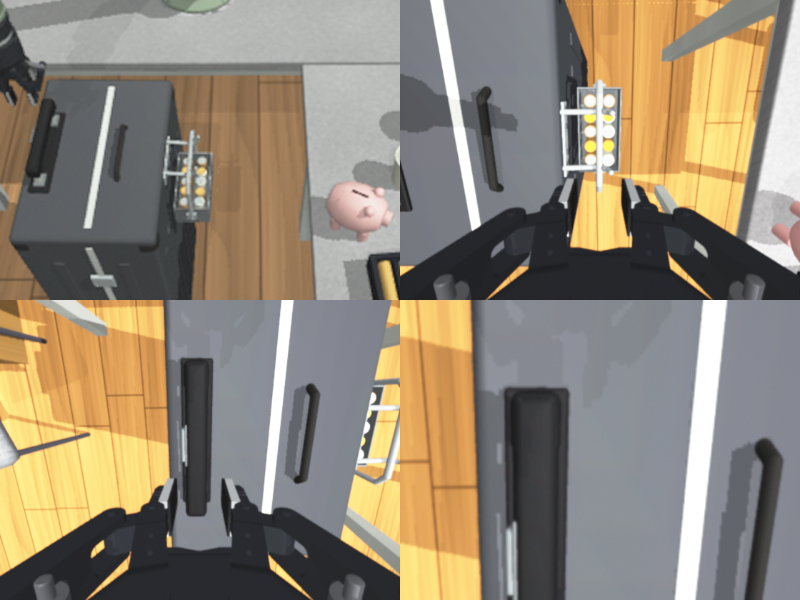

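Run:
```python
from h import *
np.set_printoptions(precision=1,suppress=True)
R=down(-.017)
command_gripper(70); movep([581,-297.5,130],R); print(current_contact_force())
move_l([581,-297.5,64],speed=60); print(current_contact_force()); command_gripper(0); sleep(.5)
print("closed",current_opening(),current_contact_force(),current_ft_torque(),current_time_s(),current_eef_pos())
for z in (70,100,150,200,250,290,300,304):
    move_l([581,-297.5,z],speed=80 if z<300 else 30); f=np.array(current_contact_force());print(z,current_eef_pos(),current_opening(),f)
    if abs(f[2])>35: break
sleep(.4);print(current_contact_force(),current_eef_pos(),current_time_s())
```

```text
[-0.9 -0.7  0.4]
[ 0.5 -0.7  0.3]
closed 25.15453981365958 [-2.  -5.5  5.3] [-0.9  0.4 -0.1] 26.5 [ 581.3 -299.3   65. ]
70 [ 581.3 -299.3   70.1] 25.440291460405934 [ 0.  -6.  -2.5]
100 [ 581.3 -299.3  100. ] 25.43914350989605 [ 1.4 -7.  -1.8]
150 [ 581.3 -299.3  149.9] 25.194206166933547 [ 0.4 -6.6 -2.1]
200 [ 581.3 -299.3  199.8] 25.305916593499035 [ 1.2 -6.7 -1.1]
250 [ 581.3 -299.3  249.7] 24.94172732777955 [ 2.2 -6.1 -1.8]
290 [ 581.3 -299.3  289.6] 25.478292957668668 [ 1.5 -8.  -1.7]
300 [ 581.2 -299.3  298.9] 25.245028725657686 [ 2.1 -7.  -4.4]
304 [ 581.3 -299.3  302.8] 25.312719122235073 [ 2.3 -7.5 -4.9]
[ 2.8 -8.  -4. ] [ 581.2 -299.3  302.8] 31.4167
```

Run:
```python
from h import *
np.set_printoptions(precision=1,suppress=True)
for z in (306,308,310):
    move_l([581,-297.5,z],speed=20); f=np.array(current_contact_force());print(z,current_eef_pos(),current_opening(),f)
    if f[2]<-12: break
sleep(.3);print(current_contact_force(),current_eef_pos(),current_time_s())
shot("w_end")
s=cv2.cvtColor(get_image("scene"),cv2.COLOR_RGB2BGR)
cv2.imwrite("pics/c7.png",np.hstack([cv2.resize(s[10:220,60:340],(400,300),interpolation=cv2.INTER_CUBIC),cv2.resize(cv2.imread("pics/w_end.png"),(400,300))]))
```

```text
306 [ 581.2 -299.3  304.6] 25.841318014352176 [ 1.8 -7.7 -6. ]
308 [ 581.2 -299.2  305.2] 25.18296776079395 [  3.5  -8.8 -10.8]
310 [ 581.2 -299.2  305.2] 25.27892195354336 [  6.1 -10.3 -19.9]
[  5.6 -10.5 -19.1] [ 581.2 -299.2  305.2] 32.4667
```

View pics/c7.png

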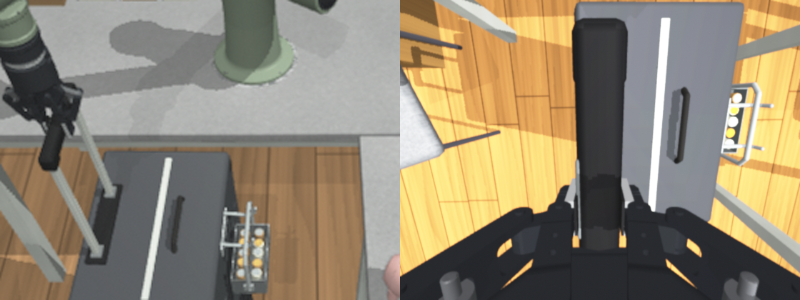

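Run:
```python
from h import *
print(current_contact_force(),current_opening(),current_time_s()); hand_in()
```

```text
[  6.2255146   -9.85217101 -19.24121733] 24.778393574115952 32.5667
the job is handed in; nothing more can be done
```

I hung the tote on both prongs and let go of it, then squeezed the button and pulled the handle up to its second stop. I handed in at 32.6 s while still holding it there.

**Tote:** It touched down on the hook at the expected height, with the fingertips at about 2 mm. The picture after letting go and the last one before hand-in both show it hanging level across both prongs. I had not moved the other things on the side table, though no last picture shows all three.

**Handle:** It passed the first stop with no rise in force and met a hard stop at 305.2 mm, 240 mm above the grasp. I left it pressed gently against that stop with about 19 N.

**Checks that were less certain:**
- **Button:** I had no direct reading of its travel. I took it as in from the steady 25 mm finger opening and from the handle passing the first stop freely. Finger opening reads about 2 mm low on the tote's 10 mm bar, so the button may be about 1 mm short of fully in.
- **Pull force:** It read only about 2 N while lifting, less than the roughly 8 N expected from weight and friction. The picture and the hard stop show that the handle did come up.
- **Side force:** About 10 N sideways (y) remained, from a grip misalignment of about 2 mm.

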